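# Nest the empty sample tote, stack the loaded one

### The arm

A 7-joint arm with a two-finger parallel gripper is mounted at the origin on the work surface. World frame = base frame: x ahead of the robot, y to its left, z up, the work surface at z = 0. Lengths are in m, angles in rad, forces in N, time in s.
With the tool pointing down it reaches from about 0.35 to 0.775 m from the base axis. Payload 3.1 kg.
Tool frame: the origin (TCP) lies midway between the tips of the shut fingers; the grasp point (between the pads) lies 19 mm behind it; z points along the fingers, y is the direction in which the jaws open and shut (so a half turn about z gives the same grasp; the last joint's range is limited). The gripper opens to 85 mm and grips with 20 to 120 N. Pads are 22 mm wide; open, the fingers measure 114 mm over their backs; the gripper's body (76 mm by 85 mm) begins 54 mm behind the grasp point. The pads swing forward as they close: fully open they stand 13 mm farther back than shut.
Start: joints at [1.138, 0.311, 0.014, 1.512, -0.004, 1.319, -0.027], TCP at [0.21, -0.509, 0.231] pointing down, gripper open.
Joint ranges: [-2.7, 2.7], [-0.3, 1.91], [-1.27, 1.3], [0.12, 2.57], [-1.44, 4.58], [0.2, 2.03], [-3.05, 3.05]. Speed limits (rad/s): [2.79, 2.79, 3.14, 3.14, 3.14, 3.14, 3.14].

### API

Orientations are given as a rotation vector (axis times angle).
In Python, from plant import ctrl, cams gives the robot as it stands.
- The arm moves only by the tool drive_tool, never from a script. Its argument "series" is a list of rows, each an object of numbers: "ax", "ay", "az": the turn, a rotation vector about the tool's x, y, z in rad; "x", "y", "z": the shift along the tool's x, y, z in cm; "grip": the gripper command: -1 is shut, 1 is fully open, values between are in proportion. In form: [{"ax": .., "ay": .., "az": .., "x": .., "y": .., "z": .., "grip": ..}, ...]. A call has 1 to 8 rows; each row is the pose to reach, as a shift and turn from the pose commanded when the call began, along the tool's axes at that moment; what a row does not reach only later rows make up. A row lasts 1/12 s, in which the tool goes at most 41.7 mm and 7.16 degrees, less where a joint would pass 70% of its speed; a pose out of reach is approached as far as the arm can. A call with a gripper value outside its range is refused whole. The fingers move at their own pace and stop on an object; "force" is the grip in N (left out, the last holds). Time passes only in rows, so rows that repeat a pose let the fingers close. It gives the time, the measured TCP pose, the force and the opening at its end, in the units of the state.
- ctrl.sense(): the state, without advancing time (a new reading comes with each control period).
- cams.camera(name): name is "scene" or "top" or "wrist"; returns a dict with "pixels" (400x640x3 uint8, red, green, blue), "vfov" (degrees; the focal length in pixels is half the picture's height over the tangent of half this angle, whatever the lens; pixels are square), "cx", "cy" (the principal point, pixels), "world_from_camera" (4x4, takes a point from camera to world coordinates); the wrist camera has in their place "hand_eye" (4x4, takes a point from camera to tool coordinates, whose origin is the TCP and whose axes are the flange's). Camera axes: x right, y down, z forward; pixel columns grow to the right and rows downward; lengths in m; the calibration is good to about 2 mm. The wrist camera is an equidistant fisheye: a pixel r from the principal point sees the ray r / f radians off the axis. A picture is of the moment at which its call begins: read the wrist's pose just before it. There is no depth.
- ctrl.sign_off(): hands the job in, once; it reports no verdict.
Trained networks look in a picture, given as the dict that the camera call returned (one of the last four; its "shot" number tells which), for a name from the list of things; names that differ only in an ending like _2 or _b are one class to them, and where a whole thing is asked for, a point or a joint stands for the part that bears it (a point fixed in the world has none). Each returns a list of dicts, best first, with "p" (0 to 1); they miss things now and then, are a little off and sometimes report something else, mostly with a low value. They report only what shows in the picture. A call takes as long as a camera call. They do not tell look-alikes from the thing itself.
- cams.find_in(picture, query): "bbox" ([left, top, right, bottom] in pixels, round what is visible of it).
- cams.silhouettes(picture, query): "mask" (400x640 bool, what is visible of it) and "bbox" ([left, top, right, bottom] in pixels, round what is visible of it).
- cams.landmark_of(picture, query): "at" ([row, column] in pixels: a listed point, or the origin of a listed thing).
The state is a dict: "time_s": time; "joints": joint angles; "joint_vel": joint speeds; "joint_torque": joint torques, N m; "position": TCP position; "eef_rot": TCP orientation; "force": force on the tool from outside, world axes, zero at the start; "ft_torque": the same for the moment, N m; "finger_gap": finger opening in m.
Only numpy, scipy, OpenCV 4.12 (cv2) and the standard library are available. Lean on these libraries where they do the work, as an engineer would, in place of code of your own. Each camera call takes 0.05 s, during which the arm holds its last target. There are 200 camera calls.

### The job

Tidy the lab counter into two piles on the docked totes: nest the loose empty tote fully down inside the docked empty tote, and stack the loose tote that carries jars squarely on the rim of the docked tote that holds jars, clear of the jars below; a tote nests when its label end points the same way as that of the one beneath, and stacks when turned half a turn. Carry the totes level and lower them gently without dropping them, so that every jar stays upright in its own tote, and leave the other things on the counter where they are.

Things in the scene. Friction and masses are not known exactly. Their poses are not given: they have to be found in the camera images.
- tote_empty_mid (a point): loose white plastic stack-nest tote, empty, 0.12 kg: 130 (x) x 60 (y) x 70 mm high, 3 mm walls. Upper 33 mm: straight rim band, outside 130 x 60, inside 124 x 54; below it a narrower body 117 x 48 with a low divider across. Grip it across the 60 mm width on the unslotted middle of the band (x -16 to +34 mm). Point: its centre, 35 mm above the underside; z up, +x to its label end.
- tote_empty_label (a point): middle of the top of the small grey label ledge (32 mm wide, sticking out 6 mm, 12 mm high) near the rim of the empty loose tote's +x end, 68 mm up; all four totes have it, and it tells which way round a tote is. The end with the ledge is also the one nearest to a slot pair.
- tote_loaded_mid (a point): loose tote of the same shape and size as tote_empty, with two jars standing in it (jar1, jar2), 0.22 kg together; same point and axes. On all totes each long side of the band has two slots, 15 mm wide, open at the top, at x = +42 and -24 mm; below them on the narrow body sit 10 mm wide lugs, reaching 32 mm out from the middle, undersides 6 mm above the tote's underside.
- dock_empty_mid (a point): empty tote of the same shape clipped immovably in a dark steel dock (plate 150 x 84 x 10 mm); its underside is 10 mm above the counter. Point: this tote's centre, 45 mm above the counter; axes as for the loose totes, +x to its label end.
- dock_empty_rim (a point): centre of the open top of the docked empty tote, 80 mm above the counter. A tote the same way round (+x along +x) sinks its lugs into the slots and nests on an inner ledge: centre 37 mm above the lower tote's centre. Turned half a turn, its lugs rest on the rim and it stacks: centre 64 mm above. Side play about 3 mm either way.
- dock_loaded_mid (a point): tote of the same shape clipped immovably in a second such dock, with two jars standing in it (jar3, jar4); same point, axes and nest / stack behaviour as dock_empty. The jars' tops are 53 mm above this tote's underside, so a stacked tote clears them but one turned to nest would press on them.
- jar1_mid (a point): small amber sample jar with a white cap, 30 mm across, 50 mm high, 50 g, standing loose in tote_loaded, one on each side of the divider; the point is its centre.
- jar2_mid (a point): small amber sample jar with a white cap, 30 mm across, 50 mm high, 50 g, standing loose in tote_loaded, one on each side of the divider; the point is its centre.
- jar3_mid (a point): small amber sample jar with a white cap, 30 mm across, 50 mm high, 50 g, standing loose in the docked loaded tote, one on each side of the divider; the point is its centre.
- jar4_mid (a point): small amber sample jar with a white cap, 30 mm across, 50 mm high, 50 g, standing loose in the docked loaded tote, one on each side of the divider; the point is its centre.
- slide_box: bystander, to be left where it is: blue slide box 70 x 36 x 28 mm, lying; the origin is at the centre of its underside.
- marker: bystander, to be left where it is: white marker pen with a black cap, 125 mm long, lying; the origin is at the centre of its underside.
- pill_bottle: bystander, to be left where it is: amber pill bottle 44 mm across, 75 mm high; the origin is at the centre of its underside.
- tube_rack: bystander, to be left where it is: white tube rack 50 x 110 mm, 86 mm high with its tubes; the origin is at the centre of its underside.
- pump_bottle: bystander, to be left where it is: white pump bottle 62 mm across, 168 mm high; the origin is at the centre of its underside.
- carton: bystander, to be left where it is: cardboard carton 60 x 95 x 45 mm high; the origin is at the centre of its underside.
Things that resemble listed ones, but are neither listed nor needed, are in the scene too. What is shaped like the part that bears dock_empty_mid but green or yellow is not meant.

How it is judged:
At the end, for the whole second after the job is handed in: Empty tote nested in the docked empty one (centre 37 mm above its centre), loaded tote stacked on the docked loaded one (64 mm above), both within 4 mm in height, 8 mm sideways, 0.1 rad in direction, level to 0.06 rad, at rest; all jars upright (0.25 rad) on their own totes' floors (horizontal distance between tote_empty_mid and dock_empty_mid below 0.008 m and z of tote_empty_mid in the frame of dock_empty_mid between 0.033 and 0.041 m and angle between the x axis of tote_empty_mid and the x axis of dock_empty_mid, either way round below 0.1 rad and angle between each of tote_empty_mid, tote_loaded_mid's own z axis and vertical below 0.06 rad and linear speed of each of tote_empty, tote_loaded below 0.02 m/s and horizontal distance between tote_loaded_mid and dock_loaded_mid below 0.008 m and z of tote_loaded_mid in the frame of dock_loaded_mid between 0.06 and 0.068 m and angle between the x axis of tote_loaded_mid and the x axis of dock_loaded_mid, either way round below 0.1 rad and x of jar1_mid in the frame of tote_loaded_mid between -0.058 and 0.058 m and y of jar1_mid in the frame of tote_loaded_mid between -0.024 and 0.024 m and z of jar1_mid in the frame of tote_loaded_mid between -0.015 and 0.001 m and angle between each of jar1_mid, jar2_mid, jar3_mid, jar4_mid's own z axis and vertical below 0.25 rad and x of jar2_mid in the frame of tote_loaded_mid between -0.058 and 0.058 m and y of jar2_mid in the frame of tote_loaded_mid between -0.024 and 0.024 m and z of jar2_mid in the frame of tote_loaded_mid between -0.015 and 0.001 m and x of jar3_mid in the frame of dock_loaded_mid between -0.058 and 0.058 m and y of jar3_mid in the frame of dock_loaded_mid between -0.024 and 0.024 m and z of jar3_mid in the frame of dock_loaded_mid between -0.015 and 0.001 m and x of jar4_mid in the frame of dock_loaded_mid between -0.058 and 0.058 m and y of jar4_mid in the frame of dock_loaded_mid between -0.024 and 0.024 m and z of jar4_mid in the frame of dock_loaded_mid between -0.015 and 0.001 m); the robot touches nothing.
It fails at once if the tote empty is dropped: it moves faster than 0.5 m/s with no finger on it (linear speed of tote_empty above 0.5 m/s and contact force between the fingers and tote_empty below 0.05 N).
It fails at once if the tote loaded is dropped: it moves faster than 0.5 m/s with no finger on it (linear speed of tote_loaded above 0.5 m/s and contact force between the fingers and tote_loaded below 0.05 N).
It fails at once if the loaded tote tips by more than 0.5 rad (angle between tote_loaded_mid's own z axis and vertical above 0.5 rad).
It fails at once if a jar tips by more than 0.7 rad (angle between any of jar1_mid, jar2_mid, jar3_mid, jar4_mid's own z axis and vertical above 0.7 rad).
It fails at once if a bystander is shifted by more than 25 mm (distance of any of slide_box, marker, pill_bottle, tube_rack, pump_bottle, carton from where it was at the start of the episode above 0.025 m).
It also fails if it takes over 72 s, if anything falls off the work surface, if the arm or the gripper's body presses on something with over 40 N, if the wrist force passes 120 N, or if a joint passes its speed limit or range.

## Working session

There is one attempt and no reset: what is moved stays moved. The work goes in short steps, Python scripts to look and compute and a tool call to move; the robot and the scene stay as the last step left them, time stands still between calls to the robot, and variables do not carry over. Pictures are saved under pics/ and viewed, about 8 in all and at most 12, crops included, and the job is handed in when it is done.

Besides the shell and the picture viewer there is one more tool, called after ">>>" by a JSON object that holds its "name" and its "arguments". drive_tool: Moves the arm, as the interface text tells. Its arguments: {"type":"object","properties":{"series":{"type":"array"},"force":{"type":"number"}},"required":["series"]}

```bash
mkdir -p pics
cat > h.py <<'E'
import numpy as np, cv2
from scipy.spatial.transform import Rotation as R
from plant import ctrl, cams
def ray(pic,row,col,pose=None):
    px=np.array([col-pic['cx'],row-pic['cy']]);f=200/np.tan(np.radians(pic['vfov'])/2)
    if 'hand_eye' in pic:
        r=np.hypot(*px);t=r/f;d=np.array([*(px/max(r,1e-9)*np.sin(t)),np.cos(t)])
        T=np.eye(4);T[:3,:3]=R.from_rotvec(pose['eef_rot']).as_matrix();T[:3,3]=pose['position'];M=T@pic['hand_eye']
    else: d=np.array([*(px/f),1]);M=np.array(pic['world_from_camera'])
    return M[:3,3],M[:3,:3]@d
def at_z(pic,row,col,z,pose=None):
    o,d=ray(pic,row,col,pose);return o+d*(z-o[2])/d[2]
def save(pic,name): cv2.imwrite('pics/'+name,pic['pixels'][:,:,::-1])
Z=dict(tote_empty_mid=.035,tote_empty_label=.068,tote_loaded_mid=.035,dock_empty_mid=.045,dock_empty_rim=.08,dock_loaded_mid=.045,jar1_mid=.03,jar3_mid=.04)
E
python3 - <<'E'
from h import *
s=ctrl.sense();print(s)
for n in ('top','scene'):
    p=cams.camera(n);save(p,n+'0.png');print(n,np.round(p['world_from_camera'],3).tolist(),p['vfov'])
    for q,z in Z.items():
        for d in cams.landmark_of(p,q)[:5]: print(q,round(d['p'],2),np.round(d['at']),np.round(at_z(p,*d['at'],z),3))
    for q in 'slide_box marker pill_bottle tube_rack pump_bottle carton'.split():
        for d in cams.landmark_of(p,q)[:2]: print(q,round(d['p'],2),np.round(d['at']),np.round(at_z(p,*d['at'],0),3))
E
```

```text
{'time_s': 0.0, 'joints': array([ 1.13827628,  0.31173766,  0.01396915,  1.51306844, -0.00439021,
        1.31918778, -0.02722417]), 'joint_vel': array([ 0.0020399 ,  0.00086021, -0.00027336, -0.00064452,  0.00074208,
       -0.000664  , -0.00029703]), 'joint_torque': array([-2.11038914e-04, -3.79917562e+01,  1.46062374e-01, -2.30590886e+01,
        1.22151570e-02,  1.37990591e-02, -6.49759670e-06]), 'position': array([ 0.20926084, -0.50784429,  0.23020984]), 'eef_rot': array([-3.07951853e+00, -6.09669979e-01,  8.75263284e-04]), 'force': array([-0.53007257, -0.1848875 ,  0.52508415]), 'ft_torque': array([ 0.03836467, -0.02538218,  0.02847537]), 'finger_gap': 0.08541168440525271}
top [[0.016, -0.992, 0.128, 0.388], [-1.0, -0.014, 0.019, 0.001], [-0.017, -0.128, -0.992, 1.26], [0.0, 0.0, 0.0, 1.0]] 44.87457489239583
tote_empty_mid 0.63 [183. 270.] [0.583 0.16  0.035]
tote_empty_label 0.68 [185. 274.] [0.573 0.148 0.068]
tote_empty_label 0.61 [202. 258.] [0.529 0.186 0.068]
tote_loaded_mid 0.66 [229. 482.] [ 0.473 -0.376  0.035]
dock_empty_mid 0.84 [222. 188.] [0.481 0.365 0.045]
dock_e
[... 1557 characters left out ...]
0.238 0.08 ]
dock_empty_rim 0.87 [214. 432.] [0.466 0.354 0.08 ]
dock_loaded_mid 0.84 [212. 248.] [ 0.613 -0.164  0.045]
jar1_mid 0.46 [177. 206.] [ 0.511 -0.361  0.03 ]
jar3_mid 0.43 [214. 249.] [ 0.618 -0.161  0.04 ]
slide_box 0.8 [198. 323.] [0.441 0.016 0.   ]
marker 0.47 [174. 269.] [ 0.398 -0.191  0.   ]
pill_bottle 0.61 [211. 383.] [0.43  0.209 0.   ]
pill_bottle 0.5 [279. 275.] [ 0.777 -0.012  0.   ]
tube_rack 0.65 [239. 187.] [ 0.738 -0.308  0.   ]
tube_rack 0.32 [293. 394.] [0.71  0.308 0.   ]
pump_bottle 0.64 [278. 275.] [ 0.773 -0.012  0.   ]
pump_bottle 0.34 [165. 207.] [ 0.43  -0.405  0.   ]
carton 0.57 [289. 390.] [0.701 0.297 0.   ]
carton 0.16 [217. 434.] [0.397 0.362 0.   ]
```

Run:
```python
import cv2
a=cv2.imread('pics/top0.png')[60:350,130:550];cv2.imwrite('pics/top0c.png',cv2.resize(a,(798,551),interpolation=cv2.INTER_CUBIC))
```

```text
(no output)
```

View pics/top0c.png

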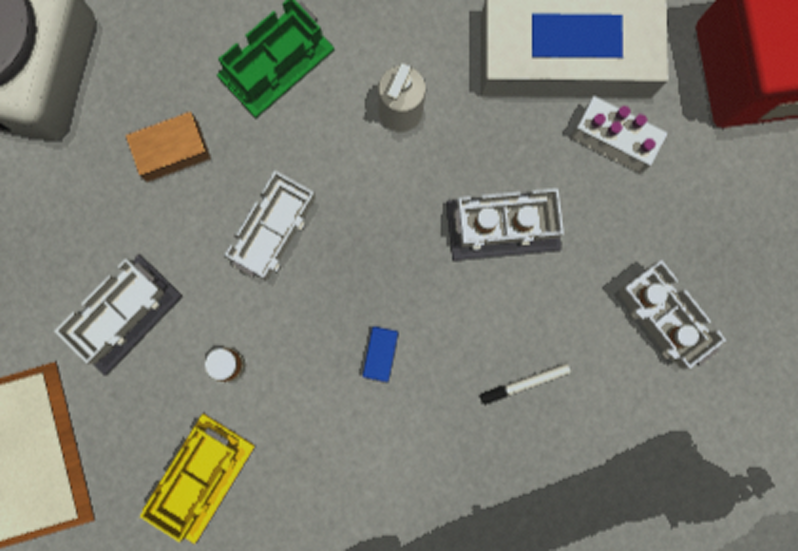

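View pics/scene0.png

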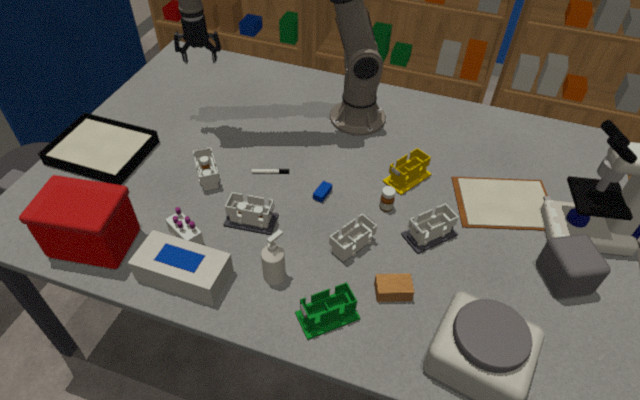

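The top view shows the two loose totes (crop: empty at 270,225, loaded at 673,315), the two white totes in dark docks (118,313 and 507,222), and the green and yellow decoys. Next I'll look closely at the loaded tote with the wrist camera.

>>> {"name": "drive_tool", "arguments": {"series": [{"x": 4, "y": -0.3, "z": -2, "az": -0.05, "grip": 1}, {"x": 8, "y": -0.6, "z": -4, "az": -0.1}, {"x": 12, "y": -0.9, "z": -6, "az": -0.15}, {"x": 16, "y": -1.3, "z": -6, "az": -0.15}, {"x": 20, "y": -1.6, "z": -6, "az": -0.15}, {"x": 24, "y": -2, "z": -6, "az": -0.15}, {"x": 24, "y": -2, "z": -6, "az": -0.15}, {"x": 24, "y": -2, "z": -6, "az": -0.15}]}}

```text
$.series[0]: bad value
```

Run:
```python
from h import *
s=ctrl.sense();print(s['position'],s['eef_rot'])
p=cams.camera('wrist');save(p,'w1.png');print(np.round(p['hand_eye'],3).tolist(),p['vfov'])
for q,z in Z.items():
    for d in cams.landmark_of(p,q)[:5]: print(q,round(d['p'],2),np.round(d['at']),np.round(at_z(p,*d['at'],z,s),3))
```

```text
[ 0.20957323 -0.50852325  0.2313128 ] [3.08173522e+00 6.10111898e-01 2.65808989e-05]
[[-0.001, -0.96, -0.279, 0.07], [1.0, -0.0, -0.001, -0.0], [0.0, -0.279, 0.96, -0.143], [0.0, 0.0, 0.0, 1.0]] 65.70646984690485
```

View pics/w1.png

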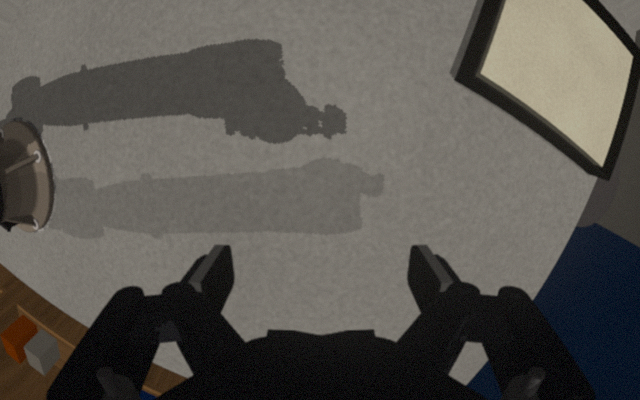

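The wrist view shows only bare counter and the two open fingers (tips near 220,255 and 420,255). The move was refused, probably because rows left out fields, so I'll give every field.

>>> {"name": "drive_tool", "arguments": {"series": [{"ax": 0, "ay": 0, "az": -0.05, "x": 4, "y": -0.3, "z": -2, "grip": 1}, {"ax": 0, "ay": 0, "az": -0.1, "x": 8, "y": -0.6, "z": -4, "grip": 1}, {"ax": 0, "ay": 0, "az": -0.15, "x": 12, "y": -0.9, "z": -6, "grip": 1}, {"ax": 0, "ay": 0, "az": -0.15, "x": 16, "y": -1.3, "z": -6, "grip": 1}, {"ax": 0, "ay": 0, "az": -0.15, "x": 20, "y": -1.6, "z": -6, "grip": 1}, {"ax": 0, "ay": 0, "az": -0.15, "x": 24, "y": -2, "z": -6, "grip": 1}, {"ax": 0, "ay": 0, "az": -0.15, "x": 24, "y": -2, "z": -6, "grip": 1}, {"ax": 0, "ay": 0, "az": -0.15, "x": 24, "y": -2, "z": -6, "grip": 1}]}}

```text
time_s: 2.62
position: [0.4278, -0.3949, 0.2909]
eef_rot: [-3.022, -0.852, -0.003]
force: [0.5, -0.7, 0.1]
finger_gap: 0.0853
```

Run:
```python
from h import *
s=ctrl.sense();print(s['time_s'],s['position'],s['eef_rot'])
p=cams.camera('wrist');save(p,'w2.png')
for q,z in Z.items():
    for d in cams.landmark_of(p,q)[:5]: print(q,round(d['p'],2),np.round(d['at']),np.round(at_z(p,*d['at'],z,s),3))
```

```text
2.6167 [ 0.42779331 -0.39490896  0.29088073] [-3.02201199 -0.85215624 -0.00326434]
tote_empty_label 0.31 [ 93. 326.] [ 0.507 -0.353  0.068]
tote_loaded_mid 0.94 [122. 330.] [ 0.479 -0.376  0.035]
dock_empty_mid 0.37 [ 43. 111.] [ 0.43  -0.034  0.045]
jar1_mid 0.7 [ 94. 327.] [ 0.509 -0.354  0.03 ]
jar1_mid 0.28 [ 41. 111.] [ 0.431 -0.02   0.03 ]
```

View pics/w2.png

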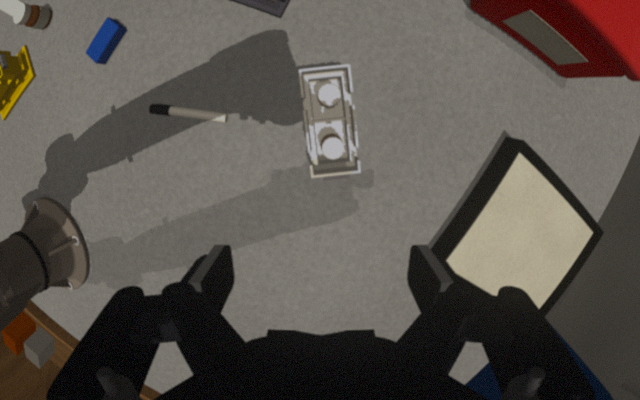

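The wrist view shows the loaded tote at pixel (330,122), with both jars upright and the tote's long axis nearly in line with tool x. I'll rectify the picture at rim height and fit the rim.

```bash
cat >> h.py <<'E'
def ortho(pic,s,c,z,half=.11,res=.0005,yaw=0):
    n=int(2*half/res);u=(np.arange(n)-n/2)*res
    X,Y=np.meshgrid(u,-u);W=np.stack([c[0]+X*np.cos(yaw)-Y*np.sin(yaw),c[1]+X*np.sin(yaw)+Y*np.cos(yaw),np.full_like(X,z)],-1)
    if 'hand_eye' in pic:
        T=np.eye(4);T[:3,:3]=R.from_rotvec(s['eef_rot']).as_matrix();T[:3,3]=s['position'];M=T@pic['hand_eye']
    else: M=np.array(pic['world_from_camera'])
    P=(W-M[:3,3])@M[:3,:3];f=200/np.tan(np.radians(pic['vfov'])/2)
    if 'hand_eye' in pic:
        r=np.linalg.norm(P[...,:2],axis=-1);k=np.arctan2(r,P[...,2])*f/r
    else: k=f/P[...,2]
    return cv2.remap(np.ascontiguousarray(pic['pixels'][:,:,::-1]),(P[...,0]*k+pic['cx']).astype(np.float32),(P[...,1]*k+pic['cy']).astype(np.float32),cv2.INTER_LINEAR)
def fit(im,c,yaw,res=.0005,thr=150):
    "rim rectangle in an ortho image -> world centre, yaw, size"
    n=im.shape[0];m=((im.min(2)>thr)).astype(np.uint8)
    m=cv2.morphologyEx(m,cv2.MORPH_CLOSE,np.ones((25,25)))
    m=cv2.morphologyEx(m,cv2.MORPH_OPEN,np.ones((25,25)))
    cs=cv2.findContours(m,cv2.RETR_EXTERNAL,cv2.CHAIN_APPROX_NONE)[0];k=max(cs,key=cv2.contourArea)
    (a,b),(w,h),g=cv2.minAreaRect(k)
    cv2.drawContours(im,[np.int32(cv2.boxPoints(((a,b),(w,h),g)))],0,(0,0,255),1)
    if w<h: w,h,g=h,w,g+90
    t=yaw-np.radians(g);x,y=(a-n/2)*res,-(b-n/2)*res
    return np.array([c[0]+x*np.cos(yaw)-y*np.sin(yaw),c[1]+x*np.sin(yaw)+y*np.cos(yaw)]),(np.degrees(t)+90)%180-90,(w*res,h*res)
E
python3 - <<'E'
from h import *
p=cams.camera('wrist');s=ctrl.sense()
y=.55;im=ortho(p,s,(.479,-.376),.07,yaw=y)
print(fit(im,(.479,-.376),y))
t=cams.camera('top');out=[im]
for c,z in (((.58,.155),.07),((.472,.362),.08),((.605,-.16),.08)):
    o=ortho(t,None,c,z);print(fit(o,c,0,thr=140));out.append(o)
cv2.imwrite('pics/o1.png',cv2.resize(np.vstack([np.hstack(out[:2]),np.hstack(out[2:])]),(600,600),interpolation=cv2.INTER_AREA))
E
```

```text
(array([ 0.51689268, -0.3488457 ]), np.float64(-57.05522287913285), (0.05499531173706055, 0.04632302474975586))
(array([0.59129033, 0.14996929]), np.float64(-28.53998374938965), (0.13391485595703126, 0.07289104461669922))
(array([0.46992389, 0.35664624]), np.float64(-42.969085693359375), (0.133724609375, 0.07679065704345703))
(array([ 0.60491876, -0.16170129]), np.float64(-83.36748504638672), (0.13156700134277344, 0.06784519958496094))
```

View pics/o1.png

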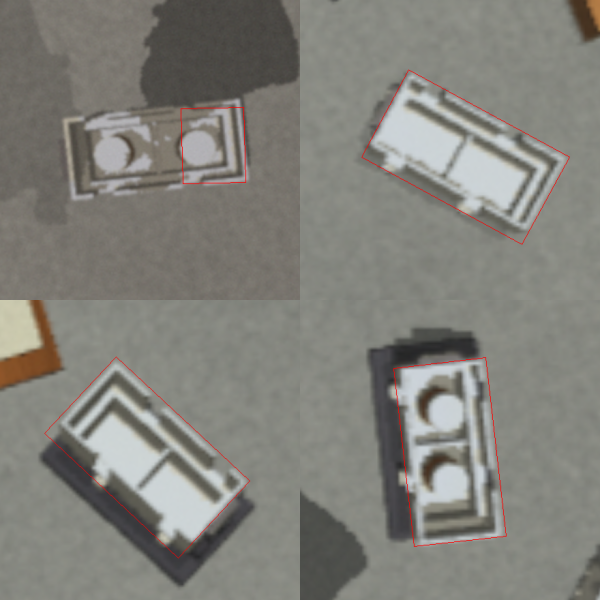

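The rectified views place the empty tote's label end at upper left (yaw about 151°). The docked empty's label end is at lower right (yaw about -43°), and the docked loaded's points up (yaw about 97°). The loaded tote's direction is still unclear, so I'll go closer.

>>> {"name": "drive_tool", "arguments": {"series": [{"ax": 0, "ay": 0, "az": -0.05, "x": 0, "y": 0, "z": 3, "grip": 1}, {"ax": 0, "ay": 0, "az": -0.095, "x": 0, "y": 0, "z": 6, "grip": 1}, {"ax": 0, "ay": 0, "az": -0.095, "x": 0, "y": 0, "z": 9, "grip": 1}, {"ax": 0, "ay": 0, "az": -0.095, "x": 0, "y": 0, "z": 9, "grip": 1}, {"ax": 0, "ay": 0, "az": -0.095, "x": 0, "y": 0, "z": 9, "grip": 1}, {"ax": 0, "ay": 0, "az": -0.095, "x": 0, "y": 0, "z": 9, "grip": 1}]}}

```text
time_s: 3.67
position: [0.4247, -0.3994, 0.2032]
eef_rot: [2.982, 0.981, 0.002]
force: [0.0, -0.1, 0.7]
finger_gap: 0.0857
```

Run:
```python
from h import *
s=ctrl.sense();p=cams.camera('wrist');print(s['position'],s['eef_rot'])
for d in cams.landmark_of(p,'tote_loaded_mid')[:2]+cams.landmark_of(p,'tote_empty_label')[:3]: print(d['p'],d['at'],at_z(p,*d['at'],.035,s),at_z(p,*d['at'],.068,s))
y=np.radians(37);c=(.483,-.374);im=ortho(p,s,c,.07,half=.09,res=.0003,yaw=y)
print(im.reshape(-1,3).mean(0)); cv2.imwrite('pics/o2.png',cv2.convertScaleAbs(im,alpha=1.5))
np.save('o2.npy',im)
```

```text
[ 0.42470775 -0.39941935  0.20317088] [2.98176857e+00 9.80923799e-01 2.42828951e-03]
0.67 [121.8, 334.5] [ 0.47925806 -0.37666555  0.035     ] [ 0.47944123 -0.37458389  0.068     ]
0.71 [86.1, 332.8] [ 0.50708022 -0.35390804  0.035     ] [ 0.50431041 -0.35424181  0.068     ]
0.57 [94.6, 164.3] [ 0.40091755 -0.20859861  0.035     ] [ 0.40941561 -0.2243552   0.068     ]
[105.47595    111.93230556 115.82596667]
```

View pics/o2.png

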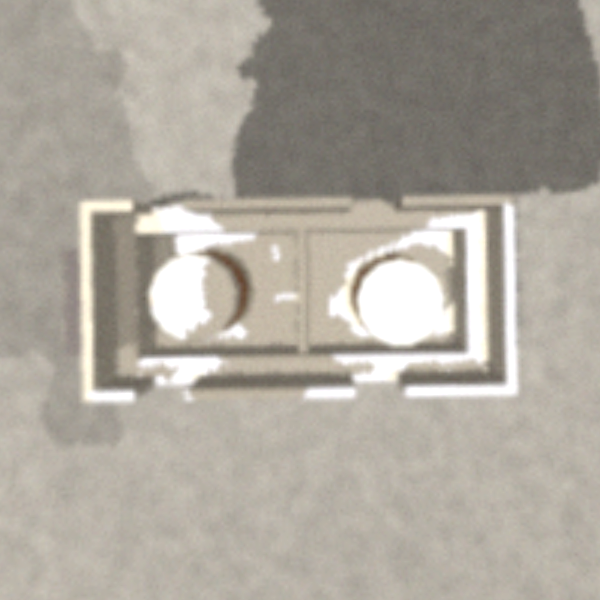

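The rim spans columns 80–518 and rows 200–397, which is 131 x 59 mm as expected. The label ledge and the nearest slot pair are on the left, so the label yaw is about 217° and the centre is (0.4825, -0.374). I'll grasp it now.

>>> {"name": "drive_tool", "arguments": {"series": [{"ax": 0, "ay": 0, "az": 0, "x": 3, "y": 0.7, "z": 2, "grip": 1}, {"ax": 0, "ay": 0, "az": 0, "x": 5.9, "y": 1.4, "z": 4, "grip": 1}, {"ax": 0, "ay": 0, "az": 0, "x": 5.9, "y": 1.4, "z": 7, "grip": 1}, {"ax": 0, "ay": 0, "az": 0, "x": 5.9, "y": 1.4, "z": 10, "grip": 1}, {"ax": 0, "ay": 0, "az": 0, "x": 5.9, "y": 1.4, "z": 13, "grip": 1}, {"ax": 0, "ay": 0, "az": 0, "x": 5.9, "y": 1.4, "z": 15.5, "grip": 1}, {"ax": 0, "ay": 0, "az": 0, "x": 5.9, "y": 1.4, "z": 17.2, "grip": 1}, {"ax": 0, "ay": 0, "az": 0, "x": 5.9, "y": 1.4, "z": 17.2, "grip": 1}]}}

```text
time_s: 4.48
position: [0.4776, -0.3735, 0.0262]
eef_rot: [-2.979, -0.98, 0.006]
force: [-1.6, 0.9, -1.4]
finger_gap: 0.0854
```

>>> {"name": "drive_tool", "arguments": {"force": 35, "series": [{"ax": 0, "ay": 0, "az": 0, "x": 0, "y": 0, "z": 0, "grip": 0.6}, {"ax": 0, "ay": 0, "az": 0, "x": 0, "y": 0, "z": 0, "grip": 0.45}, {"ax": 0, "ay": 0, "az": 0, "x": 0, "y": 0, "z": 0, "grip": 0.2}, {"ax": 0, "ay": 0, "az": 0, "x": 0, "y": 0, "z": 0, "grip": -0.5}, {"ax": 0, "ay": 0, "az": 0, "x": 0, "y": 0, "z": 0, "grip": -1}, {"ax": 0, "ay": 0, "az": 0, "x": 0, "y": 0, "z": 0, "grip": -1}]}}

```text
time_s: 4.98
position: [0.4816, -0.3762, 0.0321]
eef_rot: [2.98, 0.981, 0.005]
force: [0.1, 0.9, 5.9]
finger_gap: 0.06
```

The gap is 60 mm, so the grip is good. I'll lift gently and carry the tote beside the dock.

>>> {"name": "drive_tool", "arguments": {"series": [{"ax": 0, "ay": 0, "az": 0, "x": 0, "y": 0, "z": -0.4, "grip": -1}, {"ax": 0, "ay": 0, "az": 0, "x": 0, "y": 0, "z": -1.2, "grip": -1}, {"ax": 0, "ay": 0, "az": 0, "x": 0, "y": 0, "z": -3, "grip": -1}, {"ax": 0, "ay": 0, "az": 0, "x": 0, "y": 0, "z": -5.5, "grip": -1}, {"ax": 0, "ay": 0, "az": 0, "x": 0, "y": 0, "z": -8.5, "grip": -1}, {"ax": 0, "ay": 0, "az": 0, "x": 0, "y": 0, "z": -11.5, "grip": -1}, {"ax": 0, "ay": 0, "az": 0, "x": 0, "y": 0, "z": -14, "grip": -1}, {"ax": 0, "ay": 0, "az": 0, "x": 0, "y": 0, "z": -15, "grip": -1}]}}

```text
time_s: 5.65
position: [0.4812, -0.3759, 0.1839]
eef_rot: [2.979, 0.98, 0.006]
force: [1.1, -0.2, -1.8]
finger_gap: 0.0598
```

>>> {"name": "drive_tool", "arguments": {"series": [{"ax": 0, "ay": 0, "az": -0.03, "x": 0.6, "y": -0.9, "z": 0, "grip": -1}, {"ax": 0, "ay": 0, "az": -0.09, "x": 1.7, "y": -2.6, "z": 0, "grip": -1}, {"ax": 0, "ay": 0, "az": -0.17, "x": 3.2, "y": -4.8, "z": 0, "grip": -1}, {"ax": 0, "ay": 0, "az": -0.26, "x": 5, "y": -7.3, "z": 0, "grip": -1}, {"ax": 0, "ay": 0, "az": -0.36, "x": 6.8, "y": -10, "z": 0, "grip": -1}, {"ax": 0, "ay": 0, "az": -0.45, "x": 8.4, "y": -12.4, "z": 0, "grip": -1}, {"ax": 0, "ay": 0, "az": -0.53, "x": 9.5, "y": -14, "z": 0, "grip": -1}, {"ax": 0, "ay": 0, "az": -0.6, "x": 9.9, "y": -14.6, "z": 0, "grip": -1}]}}

```text
time_s: 6.32
position: [0.4707, -0.1916, 0.1769]
eef_rot: [-2.543, -1.832, 0.002]
force: [0.5, 0.3, -3.1]
finger_gap: 0.0599
```

>>> {"name": "drive_tool", "arguments": {"series": [{"ax": 0, "ay": 0, "az": -0.08, "x": 0, "y": 0, "z": 0, "grip": -1}, {"ax": 0, "ay": 0, "az": -0.17, "x": 0, "y": 0, "z": 0, "grip": -1}, {"ax": 0, "ay": 0, "az": -0.26, "x": 0, "y": 0, "z": 0, "grip": -1}, {"ax": 0, "ay": 0, "az": -0.35, "x": 0, "y": 0, "z": 0, "grip": -1}, {"ax": 0, "ay": 0, "az": -0.41, "x": 0, "y": 0, "z": 0, "grip": -1}, {"ax": 0, "ay": 0, "az": -0.44, "x": 0, "y": 0, "z": 0, "grip": -1}, {"ax": 0, "ay": 0, "az": -0.44, "x": 0, "y": 0, "z": 0, "grip": -1}]}}

```text
time_s: 6.9
position: [0.4705, -0.197, 0.1768]
eef_rot: [-2.095, -2.334, 0.002]
force: [-0.5, -1.1, -2.1]
finger_gap: 0.0598
```

Run:
```python
from h import *
s=ctrl.sense();p=cams.camera('wrist');print(s['time_s'],s['position'],s['eef_rot'],s['finger_gap'])
y=np.radians(96.4);c=(.605,-.162);a=ortho(p,s,c,.08,half=.08,res=.0002*2,yaw=y)
P=s['position'];b=ortho(p,s,P[:2],P[2]+.038,half=.08,res=.0004,yaw=y)
print(fit(a.copy(),c,y,.0004,130))
cv2.imwrite('pics/o3.png',cv2.convertScaleAbs(np.hstack([a,b]),alpha=1.3))
```

```text
6.9 [ 0.4704935  -0.19702145  0.17683598] [-2.09530896e+00 -2.33375031e+00  2.32564860e-03] 0.059752994110328805
(array([ 0.59126143, -0.13999429]), np.float64(6.400000000000006), (0.036799993896484376, 0.03639999389648438))
```

View pics/o3.png

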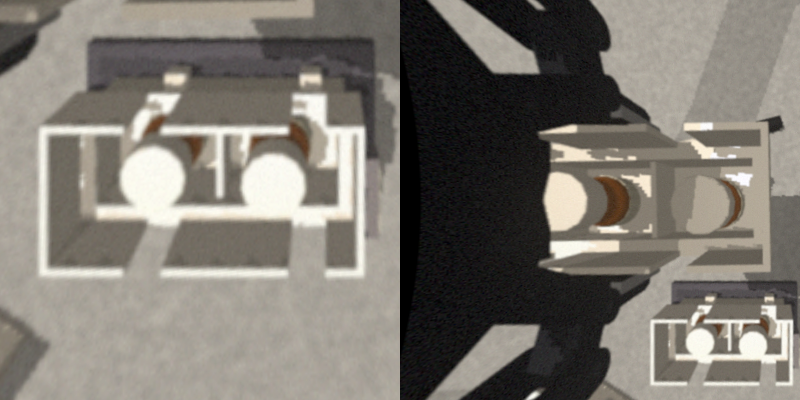

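The dock rim is 131 x 61 mm, centred at (202,201) in the left tile, with its label on the right. That puts the dock centre at (0.6055, -0.161) with yaw 96.4°. The held tote is level, its centre is 3 mm ahead of the TCP along tool x, and its label points the opposite way, as stacking needs. I'll move over the dock.

>>> {"name": "drive_tool", "arguments": {"series": [{"ax": 0, "ay": 0, "az": 0, "x": 0.1, "y": 0.6, "z": 0, "grip": -1}, {"ax": 0, "ay": 0, "az": 0, "x": 0.3, "y": 2.2, "z": 0, "grip": -1}, {"ax": 0, "ay": 0, "az": 0, "x": 0.6, "y": 4.6, "z": 0, "grip": -1}, {"ax": 0, "ay": 0, "az": 0, "x": 1, "y": 7.3, "z": 0, "grip": -1}, {"ax": 0, "ay": 0, "az": 0, "x": 1.3, "y": 10, "z": 0, "grip": -1}, {"ax": 0, "ay": 0, "az": 0, "x": 1.6, "y": 12.3, "z": 0, "grip": -1}, {"ax": 0, "ay": 0, "az": 0, "x": 1.8, "y": 13.5, "z": 0, "grip": -1}, {"ax": 0, "ay": 0, "az": 0, "x": 1.8, "y": 13.8, "z": 0, "grip": -1}]}}

```text
time_s: 7.62
position: [0.6101, -0.1631, 0.1779]
eef_rot: [-2.097, -2.337, -0.004]
force: [-0.1, 0.8, -2.7]
finger_gap: 0.0596
```

>>> {"name": "drive_tool", "arguments": {"series": [{"ax": 0, "ay": 0, "az": 0, "x": 0, "y": 0, "z": 1, "grip": -1}, {"ax": 0, "ay": 0, "az": 0, "x": 0, "y": 0, "z": 2.5, "grip": -1}, {"ax": 0, "ay": 0, "az": 0, "x": 0, "y": 0, "z": 4, "grip": -1}, {"ax": 0, "ay": 0, "az": 0, "x": 0, "y": 0, "z": 5, "grip": -1}, {"ax": 0, "ay": 0, "az": 0, "x": 0, "y": 0, "z": 5.5, "grip": -1}, {"ax": 0, "ay": 0, "az": 0, "x": 0, "y": 0, "z": 5.5, "grip": -1}, {"ax": 0, "ay": 0, "az": 0, "x": 0, "y": 0, "z": 5.5, "grip": -1}]}}

```text
time_s: 8.2
position: [0.6076, -0.1665, 0.1244]
eef_rot: [2.102, 2.334, -0.0]
force: [-0.9, -0.2, -2.3]
finger_gap: 0.0596
```

>>> {"name": "drive_tool", "arguments": {"series": [{"ax": 0, "ay": 0, "az": 0, "x": 0.15, "y": -0.1, "z": 0, "grip": -1}, {"ax": 0, "ay": 0, "az": 0, "x": 0.15, "y": -0.1, "z": 0, "grip": -1}, {"ax": 0, "ay": 0, "az": 0, "x": 0.15, "y": -0.1, "z": 0, "grip": -1}]}}

```text
time_s: 8.45
position: [0.6073, -0.1647, 0.1253]
eef_rot: [2.1, 2.334, 0.001]
force: [0.3, 0.1, -1.9]
finger_gap: 0.0601
```

Run:
```python
from h import *
Q=[]
for i in range(4):
    s=ctrl.sense();p=cams.camera('wrist');Q.append(s['position']);
print(np.round(Q,4),np.mean(Q,0),s['eef_rot'])
y=np.radians(96.4);c=(.605,-.162);P=np.mean(Q,0);s['position']=P
a=ortho(p,s,c,.08,half=.08,res=.0004,yaw=y);b=ortho(p,s,P[:2],P[2]+.038,half=.08,res=.0004,yaw=y)
cv2.imwrite('pics/o4.png',cv2.convertScaleAbs(np.hstack([a,b]),alpha=1.3))
```

```text
[[ 0.6073 -0.1647  0.1253]
 [ 0.6072 -0.1647  0.1251]
 [ 0.6071 -0.1648  0.1249]
 [ 0.607  -0.1649  0.1247]] [ 0.60716033 -0.16477056  0.12502858] [2.10124410e+00 2.33446184e+00 4.07461498e-04]
```

View pics/o4.png

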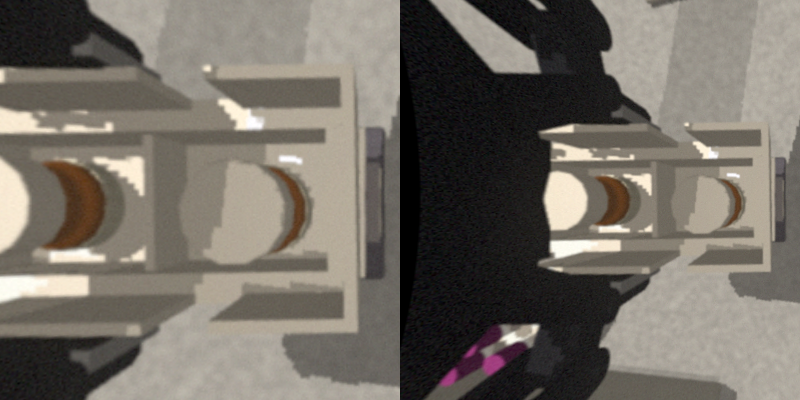

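The jars are upright and the dock end shows symmetric about the tote (rows 127–277). I'll descend slowly.

>>> {"name": "drive_tool", "arguments": {"series": [{"ax": 0, "ay": 0, "az": 0, "x": 0.1, "y": -0.1, "z": 0.3, "grip": -1}, {"ax": 0, "ay": 0, "az": 0, "x": 0.1, "y": -0.1, "z": 0.7, "grip": -1}, {"ax": 0, "ay": 0, "az": 0, "x": 0.1, "y": -0.1, "z": 1.1, "grip": -1}, {"ax": 0, "ay": 0, "az": 0, "x": 0.1, "y": -0.1, "z": 1.4, "grip": -1}, {"ax": 0, "ay": 0, "az": 0, "x": 0.1, "y": -0.1, "z": 1.6, "grip": -1}, {"ax": 0, "ay": 0, "az": 0, "x": 0.1, "y": -0.1, "z": 1.7, "grip": -1}, {"ax": 0, "ay": 0, "az": 0, "x": 0.1, "y": -0.1, "z": 1.7, "grip": -1}]}}

```text
time_s: 9.23
position: [0.6054, -0.1639, 0.1068]
eef_rot: [-2.101, -2.334, 0.001]
force: [1.0, 0.4, -3.3]
finger_gap: 0.06
```

>>> {"name": "drive_tool", "arguments": {"series": [{"ax": 0, "ay": 0, "az": 0, "x": 0, "y": 0, "z": 0.05, "grip": -1}, {"ax": 0, "ay": 0, "az": 0, "x": 0, "y": 0, "z": 0.1, "grip": -1}, {"ax": 0, "ay": 0, "az": 0, "x": 0, "y": 0, "z": 0.15, "grip": -1}, {"ax": 0, "ay": 0, "az": 0, "x": 0, "y": 0, "z": 0.2, "grip": -1}, {"ax": 0, "ay": 0, "az": 0, "x": 0, "y": 0, "z": 0.2, "grip": -1}]}}

```text
time_s: 9.65
position: [0.6059, -0.164, 0.1061]
eef_rot: [2.101, 2.334, 0.0]
force: [-1.7, -0.6, 2.0]
finger_gap: 0.0598
```

Contact came at the expected stack height, TCP 0.106. I'll open in steps and retreat upward.

>>> {"name": "drive_tool", "arguments": {"series": [{"ax": 0, "ay": 0, "az": 0, "x": 0, "y": 0, "z": 0, "grip": 0.45}, {"ax": 0, "ay": 0, "az": 0, "x": 0, "y": 0, "z": 0, "grip": 0.5}, {"ax": 0, "ay": 0, "az": 0, "x": 0, "y": 0, "z": 0, "grip": 0.6}, {"ax": 0, "ay": 0, "az": 0, "x": 0, "y": 0, "z": 0, "grip": 0.8}, {"ax": 0, "ay": 0, "az": 0, "x": 0, "y": 0, "z": 0, "grip": 1}, {"ax": 0, "ay": 0, "az": 0, "x": 0, "y": 0, "z": 0, "grip": 1}, {"ax": 0, "ay": 0, "az": 0, "x": 0, "y": 0, "z": 0, "grip": 1}, {"ax": 0, "ay": 0, "az": 0, "x": 0, "y": 0, "z": 0, "grip": 1}]}}

```text
time_s: 10.32
position: [0.6056, -0.1639, 0.1053]
eef_rot: [-2.102, -2.335, 0.0]
force: [0.3, -0.3, 0.4]
finger_gap: 0.0849
```

>>> {"name": "drive_tool", "arguments": {"series": [{"ax": 0, "ay": 0, "az": 0, "x": 0, "y": 0, "z": -1, "grip": 1}, {"ax": 0, "ay": 0, "az": 0, "x": 0, "y": 0, "z": -3, "grip": 1}, {"ax": 0, "ay": 0, "az": 0, "x": 0, "y": 0, "z": -6, "grip": 1}, {"ax": 0, "ay": 0, "az": 0, "x": 0, "y": 0, "z": -9, "grip": 1}, {"ax": 0, "ay": 0, "az": 0, "x": -2, "y": 0, "z": -12, "grip": 1}, {"ax": 0, "ay": 0, "az": 0, "x": -4, "y": 0, "z": -14, "grip": 1}, {"ax": 0, "ay": 0, "az": 0, "x": -5, "y": 0, "z": -14, "grip": 1}, {"ax": 0, "ay": 0, "az": 0, "x": -5, "y": 0, "z": -14, "grip": 1}]}}

```text
time_s: 10.98
position: [0.6113, -0.218, 0.2472]
eef_rot: [2.105, 2.325, -0.001]
force: [-0.8, -1.0, -1.0]
finger_gap: 0.0855
```

Run:
```python
from h import *
s=ctrl.sense();p=cams.camera('wrist');print(s['time_s'],s['position'],s['eef_rot'],s['joints'])
y=np.radians(96.4);c=(.6055,-.161)
a=ortho(p,s,c,.144,half=.08,res=.0004,yaw=y)
t=cams.camera('scene');b=cv2.resize(t['pixels'][160:260,200:300,::-1],(400,400),interpolation=cv2.INTER_CUBIC)
cv2.imwrite('pics/o5.png',np.hstack([cv2.convertScaleAbs(a,alpha=1.2),b]))
```

```text
10.9833 [ 0.61126479 -0.21802524  0.24723641] [ 2.10492178e+00  2.32524400e+00 -9.13049586e-04] [ 0.54345764  0.54267374 -0.39252029  1.1661592   0.20310193  1.46507676
  0.28124842]
```

View pics/o5.png

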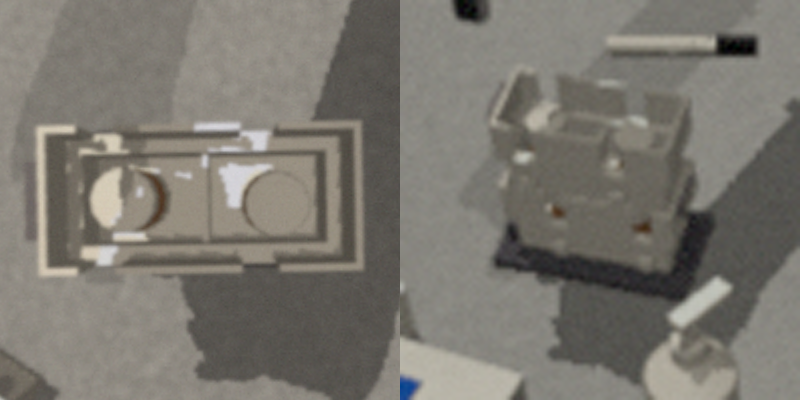

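The stacked tote's rim is at columns 36–363 and rows 122–274. That matches 131 x 61 mm at z = 0.144, centred within 1 mm, with the jars upright. Now I'll go over the empty tote with the tool turned to yaw about -28°.

>>> {"name": "drive_tool", "arguments": {"series": [{"ax": 0, "ay": 0, "az": 0.12, "x": 4, "y": -0.2, "z": 0, "grip": 1}, {"ax": 0, "ay": 0, "az": 0.24, "x": 8, "y": -0.5, "z": 0, "grip": 1}, {"ax": 0, "ay": 0, "az": 0.36, "x": 12, "y": -0.8, "z": 0, "grip": 1}, {"ax": 0, "ay": 0, "az": 0.48, "x": 16, "y": -1, "z": 0, "grip": 1}, {"ax": 0, "ay": 0, "az": 0.6, "x": 20, "y": -1.3, "z": 0, "grip": 1}, {"ax": 0, "ay": 0, "az": 0.72, "x": 24, "y": -1.6, "z": 0, "grip": 1}, {"ax": 0, "ay": 0, "az": 0.84, "x": 28, "y": -1.9, "z": 0, "grip": 1}, {"ax": 0, "ay": 0, "az": 0.96, "x": 31, "y": -2.2, "z": 0, "grip": 1}]}}

```text
time_s: 11.75
position: [0.5533, 0.0981, 0.2438]
eef_rot: [-2.939, -1.1, 0.005]
force: [0.9, 0.8, 1.6]
finger_gap: 0.0854
```

```bash
cat >> h.py <<'E'
def go(x,y,z,yaw):
    s=ctrl.sense();M=R.from_rotvec(s['eef_rot']).as_matrix();t=np.radians(yaw)
    G=np.array([[np.cos(t),np.sin(t),0],[np.sin(t),-np.cos(t),0],[0,0,-1]])
    print('t',s['time_s'],'pos',np.round(s['position'],4),'yaw',np.degrees(np.arctan2(M[1,0],M[0,0])).round(2),'j',np.round(s['joints'],2),'\n shift cm',np.round(M.T@(np.array([x,y,z])-s['position'])*100,2),'turn',np.round(R.from_matrix(M.T@G).as_rotvec(),3))
E
python3 -c "
from h import *
go(.545,.175,.2,-28.5)"
```

```text
t 11.75 pos [0.5533 0.0981 0.2438] yaw 41.03 j [ 0.04  0.35 -0.34  1.44  0.11  1.37 -1.15] 
 shift cm [ 4.43 -6.32  4.4 ] turn [-0.003  0.004  1.214]
```

>>> {"name": "drive_tool", "arguments": {"series": [{"ax": 0, "ay": 0, "az": 0.12, "x": 0.8, "y": -1, "z": 1, "grip": 1}, {"ax": 0, "ay": 0, "az": 0.24, "x": 1.6, "y": -2, "z": 2, "grip": 1}, {"ax": 0, "ay": 0, "az": 0.36, "x": 2.4, "y": -3, "z": 3, "grip": 1}, {"ax": 0, "ay": 0, "az": 0.48, "x": 3.2, "y": -4, "z": 4, "grip": 1}, {"ax": 0, "ay": 0, "az": 0.6, "x": 3.8, "y": -5, "z": 4.4, "grip": 1}, {"ax": 0, "ay": 0, "az": 0.72, "x": 4.4, "y": -6, "z": 4.4, "grip": 1}, {"ax": 0, "ay": 0, "az": 0.84, "x": 4.4, "y": -6.3, "z": 4.4, "grip": 1}, {"ax": 0, "ay": 0, "az": 0.96, "x": 4.4, "y": -6.3, "z": 4.4, "grip": 1}]}}

```text
time_s: 12.42
position: [0.545, 0.1723, 0.1993]
eef_rot: [-3.118, 0.383, 0.009]
force: [0.0, 0.9, -0.2]
finger_gap: 0.0854
```

>>> {"name": "drive_tool", "arguments": {"series": [{"ax": 0, "ay": 0, "az": 0.1, "x": 0, "y": 0, "z": 0, "grip": 1}, {"ax": 0, "ay": 0, "az": 0.2, "x": 0, "y": 0, "z": 0, "grip": 1}, {"ax": 0, "ay": 0, "az": 0.25, "x": 0, "y": 0, "z": 0, "grip": 1}, {"ax": 0, "ay": 0, "az": 0.25, "x": 0, "y": 0, "z": 0, "grip": 1}, {"ax": 0, "ay": 0, "az": 0.25, "x": 0, "y": 0, "z": 0, "grip": 1}, {"ax": 0, "ay": 0, "az": 0.25, "x": 0, "y": 0, "z": 0, "grip": 1}]}}

```text
time_s: 12.92
position: [0.5472, 0.1695, 0.2004]
eef_rot: [3.047, -0.764, -0.003]
force: [-0.7, -0.6, -0.7]
finger_gap: 0.0852
```

Run:
```python
from h import *
go(.589,.151,.2,-28.5)
s=ctrl.sense();p=cams.camera('wrist')
for d in cams.landmark_of(p,'tote_empty_mid')[:2]: print(d['p'],d['at'],at_z(p,*d['at'],.035,s))
for d in cams.landmark_of(p,'tote_empty_label')[:2]: print(d['p'],d['at'],at_z(p,*d['at'],.068,s))
a=ortho(p,s,(.589,.151),.07,half=.08,res=.0004,yaw=np.radians(-28.5))
cv2.imwrite('pics/o6.png',cv2.resize(a,(600,600)))
```

```text
t 12.9167 pos [0.5472 0.1695 0.2004] yaw -28.16 j [-0.23  0.38 -0.14  1.49  0.06  1.27 -2.44] 
 shift cm [ 4.56 -0.34  0.03] turn [0.001 0.002 0.006]
0.97 [132.3, 309.5] [0.59306356 0.15674713 0.035     ]
0.68 [208.0, 311.6] [0.53210965 0.18659    0.068     ]
0.28 [304.8, 209.3] [0.48465384 0.34616338 0.068     ]
```

View pics/o6.png

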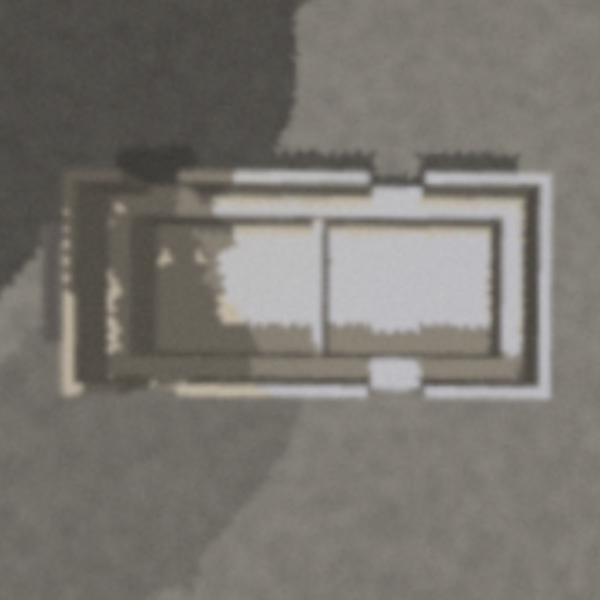

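The rim is at columns 62–552 and rows 170–398, which is 131 x 61 mm. The label ledge is on the left, confirming yaw 151.5°, and the centre is (0.5927, 0.154). I'll grasp it.

>>> {"name": "drive_tool", "arguments": {"series": [{"ax": 0, "ay": 0, "az": 0.006, "x": 2.4, "y": -0.4, "z": 2, "grip": 1}, {"ax": 0, "ay": 0, "az": 0.006, "x": 4.45, "y": -0.8, "z": 4, "grip": 1}, {"ax": 0, "ay": 0, "az": 0.006, "x": 4.45, "y": -0.8, "z": 7, "grip": 1}, {"ax": 0, "ay": 0, "az": 0.006, "x": 4.45, "y": -0.8, "z": 10, "grip": 1}, {"ax": 0, "ay": 0, "az": 0.006, "x": 4.45, "y": -0.8, "z": 13, "grip": 1}, {"ax": 0, "ay": 0, "az": 0.006, "x": 4.45, "y": -0.8, "z": 15.4, "grip": 1}, {"ax": 0, "ay": 0, "az": 0.006, "x": 4.45, "y": -0.8, "z": 16.6, "grip": 1}, {"ax": 0, "ay": 0, "az": 0.006, "x": 4.45, "y": -0.8, "z": 16.6, "grip": 1}]}}

```text
time_s: 13.73
position: [0.5885, 0.1538, 0.0318]
eef_rot: [3.04, -0.776, -0.01]
force: [-0.6, -0.3, 0.3]
finger_gap: 0.0853
```

>>> {"name": "drive_tool", "arguments": {"force": 30, "series": [{"ax": 0, "ay": 0, "az": 0, "x": 0, "y": 0, "z": 0, "grip": 0.6}, {"ax": 0, "ay": 0, "az": 0, "x": 0, "y": 0, "z": 0, "grip": 0.45}, {"ax": 0, "ay": 0, "az": 0, "x": 0, "y": 0, "z": 0, "grip": 0.2}, {"ax": 0, "ay": 0, "az": 0, "x": 0, "y": 0, "z": 0, "grip": -0.5}, {"ax": 0, "ay": 0, "az": 0, "x": 0, "y": 0, "z": 0, "grip": -1}, {"ax": 0, "ay": 0, "az": 0, "x": 0, "y": 0, "z": 0, "grip": -1}]}}

```text
time_s: 14.23
position: [0.5933, 0.1553, 0.0377]
eef_rot: [-3.042, 0.777, -0.007]
force: [0.5, -0.1, 5.9]
finger_gap: 0.0588
```

>>> {"name": "drive_tool", "arguments": {"series": [{"ax": 0, "ay": 0, "az": 0, "x": 0, "y": 0, "z": -0.4, "grip": -1}, {"ax": 0, "ay": 0, "az": 0, "x": 0, "y": 0, "z": -1.2, "grip": -1}, {"ax": 0, "ay": 0, "az": 0, "x": 0, "y": 0, "z": -3, "grip": -1}, {"ax": 0, "ay": 0, "az": 0, "x": 0, "y": 0, "z": -5.5, "grip": -1}, {"ax": 0, "ay": 0, "az": 0, "x": 0, "y": 0, "z": -8.5, "grip": -1}, {"ax": 0, "ay": 0, "az": 0, "x": 0, "y": 0, "z": -11.5, "grip": -1}, {"ax": 0, "ay": 0, "az": 0, "x": 0, "y": 0, "z": -14, "grip": -1}, {"ax": 0, "ay": 0, "az": 0, "x": 0, "y": 0, "z": -15, "grip": -1}]}}

```text
time_s: 14.9
position: [0.5932, 0.1554, 0.1901]
eef_rot: [-3.04, 0.777, -0.01]
force: [-0.1, 0.2, -0.1]
finger_gap: 0.0597
```

```bash
python3 -c "
from h import *
go(.56,.27,.185,55)"
```

```text
t 14.9 pos [0.5932 0.1554 0.1901] yaw -28.66 j [-0.2   0.46 -0.13  1.4   0.06  1.28 -2.4 ] 
 shift cm [-8.41 -8.46  0.51] turn [-0.    -0.008 -1.46 ]
```

>>> {"name": "drive_tool", "arguments": {"series": [{"ax": 0, "ay": 0, "az": -0.05, "x": -1, "y": 0, "z": 0, "grip": -1}, {"ax": 0, "ay": 0, "az": -0.15, "x": -3.5, "y": 0.1, "z": 0, "grip": -1}, {"ax": 0, "ay": 0, "az": -0.27, "x": -7, "y": 0.2, "z": 0, "grip": -1}, {"ax": 0, "ay": 0, "az": -0.39, "x": -10.5, "y": 0.4, "z": 0, "grip": -1}, {"ax": 0, "ay": 0, "az": -0.51, "x": -14, "y": 0.5, "z": 0, "grip": -1}, {"ax": 0, "ay": 0, "az": -0.63, "x": -17.5, "y": 0.6, "z": 0, "grip": -1}, {"ax": 0, "ay": 0, "az": -0.75, "x": -21, "y": 0.7, "z": 0, "grip": -1}, {"ax": 0, "ay": 0, "az": -0.87, "x": -23, "y": 0.8, "z": 0, "grip": -1}]}}

```text
time_s: 15.57
position: [0.3805, 0.2598, 0.1844]
eef_rot: [-3.085, -0.594, 0.006]
force: [-0.1, 1.2, -0.9]
finger_gap: 0.0597
```

>>> {"name": "drive_tool", "arguments": {"series": [{"ax": 0, "ay": 0, "az": -0.12, "x": 0, "y": 0, "z": 0, "grip": -1}, {"ax": 0, "ay": 0, "az": -0.24, "x": 0, "y": 0, "z": 0, "grip": -1}, {"ax": 0, "ay": 0, "az": -0.36, "x": 0, "y": 0, "z": 0, "grip": -1}, {"ax": 0, "ay": 0, "az": -0.48, "x": 0, "y": 0, "z": 0, "grip": -1}, {"ax": 0, "ay": 0, "az": -0.6, "x": 0, "y": 0, "z": 0, "grip": -1}, {"ax": 0, "ay": 0, "az": -0.72, "x": 0, "y": 0, "z": 0, "grip": -1}, {"ax": 0, "ay": 0, "az": -0.84, "x": 0, "y": 0, "z": 0, "grip": -1}, {"ax": 0, "ay": 0, "az": -0.96, "x": 0, "y": 0, "z": 0, "grip": -1}]}}

```text
time_s: 16.23
position: [0.3848, 0.2574, 0.1843]
eef_rot: [-2.466, -1.946, 0.004]
force: [1.0, -0.4, -0.9]
finger_gap: 0.0595
```

```bash
python3 -c "
from h import *
go(.381,.262,.19,137)"
```

```text
t 16.2333 pos [0.3848 0.2574 0.1843] yaw 76.55 j [-0.2   0.2  -0.5   1.8   0.1   1.17 -0.96] 
 shift cm [ 0.36 -0.48 -0.57] turn [-2.000e-03  1.000e-03 -1.055e+00]
```

>>> {"name": "drive_tool", "arguments": {"series": [{"ax": 0, "ay": 0, "az": -0.12, "x": 0, "y": 0, "z": 0, "grip": -1}, {"ax": 0, "ay": 0, "az": -0.24, "x": 0, "y": 0, "z": 0, "grip": -1}, {"ax": 0, "ay": 0, "az": -0.36, "x": 0, "y": 0, "z": 0, "grip": -1}, {"ax": 0, "ay": 0, "az": -0.48, "x": 0, "y": 0, "z": 0, "grip": -1}, {"ax": 0, "ay": 0, "az": -0.6, "x": 0, "y": 0, "z": 0, "grip": -1}, {"ax": 0, "ay": 0, "az": -0.72, "x": 0, "y": 0, "z": 0, "grip": -1}, {"ax": 0, "ay": 0, "az": -0.84, "x": 0, "y": 0, "z": 0, "grip": -1}, {"ax": 0, "ay": 0, "az": -0.94, "x": 0, "y": 0, "z": 0, "grip": -1}]}}

```text
time_s: 16.9
position: [0.3848, 0.2573, 0.1844]
eef_rot: [-1.318, -2.85, 0.003]
force: [-0.1, 0.2, -1.6]
finger_gap: 0.0596
```

>>> {"name": "drive_tool", "arguments": {"series": [{"ax": 0, "ay": 0, "az": -0.07, "x": 0, "y": 0, "z": 0, "grip": -1}, {"ax": 0, "ay": 0, "az": -0.11, "x": 0, "y": 0, "z": 0, "grip": -1}, {"ax": 0, "ay": 0, "az": -0.11, "x": 0, "y": 0, "z": 0, "grip": -1}, {"ax": 0, "ay": 0, "az": -0.11, "x": 0, "y": 0, "z": 0, "grip": -1}, {"ax": 0, "ay": 0, "az": -0.11, "x": 0, "y": 0, "z": 0, "grip": -1}]}}

```text
time_s: 17.32
position: [0.3853, 0.2576, 0.1848]
eef_rot: [-1.169, -2.915, 0.001]
force: [-1.0, -0.4, -0.8]
finger_gap: 0.0594
```

Run:
```python
from h import *
s=ctrl.sense();p=cams.camera('wrist');go(.47,.357,.19,137)
y=np.radians(137);c=(.47,.357);a=ortho(p,s,c,.08,half=.08,res=.0004,yaw=y)
P=s['position'];b=ortho(p,s,P[:2],P[2]+.035,half=.08,res=.0004,yaw=y)
cv2.imwrite('pics/o7.png',cv2.convertScaleAbs(np.hstack([a,b]),alpha=1.2))
for d in cams.landmark_of(p,'dock_empty_rim')[:2]: print(d['p'],d['at'],at_z(p,*d['at'],.08,s))
```

```text
t 17.3667 pos [0.3854 0.2577 0.185 ] yaw 136.32 j [-0.08  0.22 -0.64  1.79  0.14  1.18  0.05] 
 shift cm [ 0.74 13.02 -0.51] turn [-0.001 -0.    -0.012]
0.88 [97.1, 202.2] [0.25639949 0.24527994 0.08      ]
0.77 [186.8, 472.2] [0.47302974 0.36142639 0.08      ]
```

View pics/o7.png

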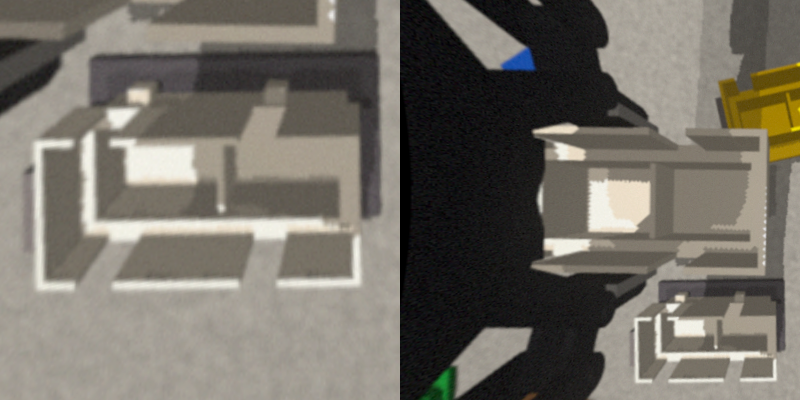

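In the left tile the dock rim runs from column 36 to 362 and row 136 to 288, turned about 0.7° further. That gives a centre of (0.4737, 0.360), and the network agrees. The docked label is on the left, the same way as the held tote, whose centre is about 2.5 mm ahead of the TCP. I'll move over it.

>>> {"name": "drive_tool", "arguments": {"series": [{"ax": 0, "ay": 0, "az": -0.003, "x": 0, "y": 0.6, "z": 0, "grip": -1}, {"ax": 0, "ay": 0, "az": -0.006, "x": 0.1, "y": 2.2, "z": 0, "grip": -1}, {"ax": 0, "ay": 0, "az": -0.01, "x": 0.2, "y": 4.6, "z": 0, "grip": -1}, {"ax": 0, "ay": 0, "az": -0.015, "x": 0.3, "y": 7.3, "z": 0, "grip": -1}, {"ax": 0, "ay": 0, "az": -0.02, "x": 0.4, "y": 10, "z": 0, "grip": -1}, {"ax": 0, "ay": 0, "az": -0.022, "x": 0.4, "y": 12.3, "z": 0, "grip": -1}, {"ax": 0, "ay": 0, "az": -0.022, "x": 0.4, "y": 13.5, "z": 0, "grip": -1}, {"ax": 0, "ay": 0, "az": -0.022, "x": 0.4, "y": 13.5, "z": 0, "grip": -1}]}}

```text
time_s: 18.08
position: [0.4775, 0.3609, 0.1844]
eef_rot: [-1.135, -2.928, -0.004]
force: [0.4, -0.5, -1.0]
finger_gap: 0.0593
```

>>> {"name": "drive_tool", "arguments": {"series": [{"ax": 0, "ay": 0, "az": 0, "x": 0, "y": 0, "z": 1, "grip": -1}, {"ax": 0, "ay": 0, "az": 0, "x": 0, "y": 0, "z": 2.5, "grip": -1}, {"ax": 0, "ay": 0, "az": 0, "x": 0, "y": 0, "z": 4, "grip": -1}, {"ax": 0, "ay": 0, "az": 0, "x": 0, "y": 0, "z": 4.7, "grip": -1}, {"ax": 0, "ay": 0, "az": 0, "x": 0, "y": 0, "z": 5, "grip": -1}, {"ax": 0, "ay": 0, "az": 0, "x": 0, "y": 0, "z": 5, "grip": -1}, {"ax": 0, "ay": 0, "az": 0, "x": 0, "y": 0, "z": 5, "grip": -1}, {"ax": 0, "ay": 0, "az": 0, "x": 0, "y": 0, "z": 5, "grip": -1}]}}

```text
time_s: 18.75
position: [0.4763, 0.3588, 0.1363]
eef_rot: [1.135, 2.928, 0.003]
force: [-0.5, -0.0, -1.5]
finger_gap: 0.0598
```

```bash
python3 -c "
from h import *
for i in range(3): go(.4755,.3582,.083,137.6);cams.camera('wrist')"
```

```text
t 18.75 pos [0.4763 0.3588 0.1363] yaw 137.61 j [-0.27  0.54 -0.6   1.51  0.32  1.19 -0.09] 
 shift cm [ 0.02 -0.11  5.33] turn [0.002 0.    0.   ]
t 18.8 pos [0.4764 0.3589 0.1364] yaw 137.61 j [-0.27  0.54 -0.6   1.5   0.32  1.19 -0.09] 
 shift cm [ 0.02 -0.12  5.34] turn [0.002 0.    0.   ]
t 18.85 pos [0.4764 0.3589 0.1363] yaw 137.61 j [-0.27  0.54 -0.6   1.5   0.32  1.19 -0.09] 
 shift cm [ 0.02 -0.12  5.33] turn [0.002 0.    0.   ]
```

>>> {"name": "drive_tool", "arguments": {"series": [{"ax": 0, "ay": 0, "az": 0, "x": 0, "y": -0.1, "z": 0.4, "grip": -1}, {"ax": 0, "ay": 0, "az": 0, "x": 0, "y": -0.1, "z": 0.9, "grip": -1}, {"ax": 0, "ay": 0, "az": 0, "x": 0, "y": -0.1, "z": 1.4, "grip": -1}, {"ax": 0, "ay": 0, "az": 0, "x": 0, "y": -0.1, "z": 1.8, "grip": -1}, {"ax": 0, "ay": 0, "az": 0, "x": 0, "y": -0.1, "z": 2.2, "grip": -1}, {"ax": 0, "ay": 0, "az": 0, "x": 0, "y": -0.1, "z": 2.5, "grip": -1}, {"ax": 0, "ay": 0, "az": 0, "x": 0, "y": -0.1, "z": 2.8, "grip": -1}, {"ax": 0, "ay": 0, "az": 0, "x": 0, "y": -0.1, "z": 2.8, "grip": -1}]}}

```text
time_s: 19.57
position: [0.4749, 0.3573, 0.1064]
eef_rot: [-1.135, -2.928, 0.002]
force: [-0.4, -0.5, -1.7]
finger_gap: 0.0593
```

The lugs are below the rim with no contact force, so they're in the slots. I'll continue.

>>> {"name": "drive_tool", "arguments": {"series": [{"ax": 0, "ay": 0, "az": 0, "x": 0, "y": 0, "z": 0.4, "grip": -1}, {"ax": 0, "ay": 0, "az": 0, "x": 0, "y": 0, "z": 0.8, "grip": -1}, {"ax": 0, "ay": 0, "az": 0, "x": 0, "y": 0, "z": 1.2, "grip": -1}, {"ax": 0, "ay": 0, "az": 0, "x": 0, "y": 0, "z": 1.5, "grip": -1}, {"ax": 0, "ay": 0, "az": 0, "x": 0, "y": 0, "z": 1.8, "grip": -1}, {"ax": 0, "ay": 0, "az": 0, "x": 0, "y": 0, "z": 2, "grip": -1}, {"ax": 0, "ay": 0, "az": 0, "x": 0, "y": 0, "z": 2, "grip": -1}]}}

```text
time_s: 20.15
position: [0.475, 0.3574, 0.0866]
eef_rot: [-1.135, -2.929, 0.002]
force: [0.5, -0.5, -2.4]
finger_gap: 0.0594
```

>>> {"name": "drive_tool", "arguments": {"series": [{"ax": 0, "ay": 0, "az": 0, "x": 0, "y": 0, "z": 0.05, "grip": -1}, {"ax": 0, "ay": 0, "az": 0, "x": 0, "y": 0, "z": 0.1, "grip": -1}, {"ax": 0, "ay": 0, "az": 0, "x": 0, "y": 0, "z": 0.15, "grip": -1}, {"ax": 0, "ay": 0, "az": 0, "x": 0, "y": 0, "z": 0.2, "grip": -1}, {"ax": 0, "ay": 0, "az": 0, "x": 0, "y": 0, "z": 0.2, "grip": -1}]}}

```text
time_s: 20.57
position: [0.4753, 0.3577, 0.0853]
eef_rot: [1.136, 2.929, -0.0]
force: [0.0, -0.1, -0.8]
finger_gap: 0.0593
```

>>> {"name": "drive_tool", "arguments": {"series": [{"ax": 0, "ay": 0, "az": 0, "x": 0, "y": 0, "z": 0.05, "grip": -1}, {"ax": 0, "ay": 0, "az": 0, "x": 0, "y": 0, "z": 0.1, "grip": -1}, {"ax": 0, "ay": 0, "az": 0, "x": 0, "y": 0, "z": 0.15, "grip": -1}, {"ax": 0, "ay": 0, "az": 0, "x": 0, "y": 0, "z": 0.15, "grip": -1}, {"ax": 0, "ay": 0, "az": 0, "x": 0, "y": 0, "z": 0.15, "grip": -1}]}}

```text
time_s: 20.98
position: [0.4755, 0.3577, 0.0847]
eef_rot: [1.136, 2.928, 0.0]
force: [-0.8, -1.3, 4.8]
finger_gap: 0.0593
```

Contact came at about 0.085, the expected nest height. I'll release and retreat.

>>> {"name": "drive_tool", "arguments": {"series": [{"ax": 0, "ay": 0, "az": 0, "x": 0, "y": 0, "z": 0, "grip": 0.45}, {"ax": 0, "ay": 0, "az": 0, "x": 0, "y": 0, "z": 0, "grip": 0.5}, {"ax": 0, "ay": 0, "az": 0, "x": 0, "y": 0, "z": 0, "grip": 0.6}, {"ax": 0, "ay": 0, "az": 0, "x": 0, "y": 0, "z": 0, "grip": 0.8}, {"ax": 0, "ay": 0, "az": 0, "x": 0, "y": 0, "z": 0, "grip": 1}, {"ax": 0, "ay": 0, "az": 0, "x": 0, "y": 0, "z": 0, "grip": 1}, {"ax": 0, "ay": 0, "az": 0, "x": 0, "y": 0, "z": 0, "grip": 1}, {"ax": 0, "ay": 0, "az": 0, "x": 0, "y": 0, "z": 0, "grip": 1}]}}

```text
time_s: 21.65
position: [0.4752, 0.3577, 0.0837]
eef_rot: [-1.136, -2.929, 0.0]
force: [-0.1, -0.4, -0.6]
finger_gap: 0.0855
```

>>> {"name": "drive_tool", "arguments": {"series": [{"ax": 0, "ay": 0, "az": 0, "x": 0, "y": 0, "z": -1, "grip": 1}, {"ax": 0, "ay": 0, "az": 0, "x": 0, "y": 0, "z": -3, "grip": 1}, {"ax": 0, "ay": 0, "az": 0, "x": 0, "y": 0, "z": -6, "grip": 1}, {"ax": 0, "ay": 0, "az": 0, "x": 0, "y": 0, "z": -9, "grip": 1}, {"ax": 0, "ay": 0, "az": 0, "x": -2, "y": 0, "z": -12, "grip": 1}, {"ax": 0, "ay": 0, "az": 0, "x": -4, "y": 0, "z": -14, "grip": 1}, {"ax": 0, "ay": 0, "az": 0, "x": -5, "y": 0, "z": -14, "grip": 1}, {"ax": 0, "ay": 0, "az": 0, "x": -5, "y": 0, "z": -14, "grip": 1}]}}

```text
time_s: 22.32
position: [0.5157, 0.3215, 0.2256]
eef_rot: [1.143, 2.922, 0.003]
force: [1.0, -0.5, -0.1]
finger_gap: 0.0855
```

Run:
```python
from h import *
s=ctrl.sense();p=cams.camera('wrist');print(s['time_s'],s['position'])
a=ortho(p,s,(.4737,.3599),.117,half=.08,res=.0004,yaw=np.radians(137.6))
t=cams.camera('scene')['pixels'][:,:,::-1];b=cv2.resize(t[180:260,390:490],(400,320),interpolation=cv2.INTER_CUBIC)
c=cv2.resize(t[150:230,205:305],(400,320),interpolation=cv2.INTER_CUBIC)
im=np.zeros((600,800,3),np.uint8);im[:400,:400]=cv2.convertScaleAbs(a,alpha=1.2);im[:300,400:]=b[:300];im[300:,400:]=c[:300]
im[400:,:400]=cv2.resize(t[130:330,140:460],(400,250))[:200]
cv2.imwrite('pics/o8.png',im)
```

```text
22.3167 [0.51574352 0.32148645 0.22564188]
```

View pics/o8.png

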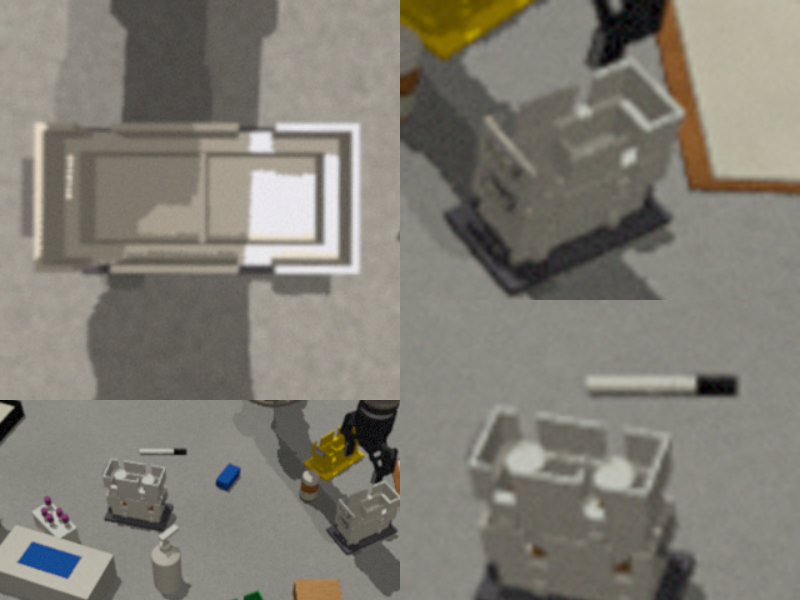

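The nested tote's rim is at columns 35–360 and rows 123–272, which is 130 x 60 mm at z = 0.117. That means it's fully down and centred within about 1 mm. The loaded stack stands straight with its jars upright, and the bystanders in view haven't moved. I'll hand in.

```bash
python3 -c "
from plant import ctrl
print(ctrl.sense()['time_s'],ctrl.sign_off())"
```

```text
the job is handed in; nothing more can be done
22.4167 None
```

I nested the empty tote in the docked empty one and stacked the loaded tote, turned half a turn, on the docked loaded one. I handed the job in at 22.4 s of the 72 s allowed; the system reports no verdict.

- **Empty tote, nested:** its rim measured 130 x 60 mm at the nested height (z = 0.117), centred within about 1 mm of the dock. Contact came at a TCP height of about 0.085, close to the 0.083 expected.
- **Loaded tote, stacked:** its rim measured 131 x 61 mm at the stacked height (z = 0.144), within about 1 mm of centre and about 1° of the dock's direction. Its two jars stood upright.
- **Jars in the docked tote:** the stacked tote hides them, so I saw only glimpses through the slots at the end. They were upright before I stacked, and the stack sits at its proper height.
- **Bystanders:** the ones visible in the last scene view looked untouched. I judged that by eye and did not measure it; the carton was mostly outside that view.
- **Problems:** the first move call was refused because its rows left out some fields; I resent it complete. My automatic rim fit was unreliable on the wrist pictures, so I read the rim edges off the rectified pictures myself. No final check failed or disagreed.

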